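Draw four grinding balls from the dispenser and gather them in the tray's pouring corner

ROBOT

A 6-joint arm with a two-finger parallel gripper is mounted at the origin on the work surface; the furniture and walls round the work are solid. World frame = base frame: x ahead of the robot, y to its left, z up, the work surface at z = 0. Lengths are in mm, angles in degrees, forces in N, time in s.
With the tool pointing down it reaches from about 300 to 850 mm from the base axis. Payload 4.2 kg.
Tool frame: the origin (TCP) lies midway between the tips of the shut fingers; the grasp point (between the pads) lies 19 mm behind it; z points along the fingers, y is the line along which they close (so a half turn about z gives the same grasp; the last joint's range is limited). The gripper opens to 91 mm and grips with 3 to 60 N. Pads are 32 mm wide; open, the fingers measure 118 mm over their backs; the gripper's body (76 mm by 178 mm) begins 60 mm behind the grasp point.
Start: joints at [73.51, 18.312, 89.639, -0, 72.044, -1.146], TCP at [152.153, 554.52, 213.976] pointing down, gripper open.
Joint ranges: [-177.97, 177.97], [-48.28, 115.42], [12.27, 149.76], [-77.06, 257.06], [2.81, 150.46], [-146.56, 146.56]. Speed limits (degrees/s): [147.25, 147.25, 180, 180, 180, 180].

INTERFACE

Orientations are given as [roll, pitch, yaw] about the fixed x, y, z axes, in that order (R = Rz(yaw) Ry(pitch) Rx(roll)).
In Python, from workcell import env gives the robot as it stands.
- The arm moves only by the tool jog_arm, never from a script. Its argument "steps" is one flat list of numbers, 5 for each row, row after row: the closure, from 0 (fully open) to 1 (shut), then the shift along the tool's x, y, z in cm, then the turn about the tool's z in degrees. A call has 1 to 20 rows; each row is the pose to reach, as a shift and turn from the pose commanded when the call began, along the tool's axes at that moment; what a row does not reach only later rows make up. A row lasts 1/10 s, in which the tool goes at most 50 mm and 8.59 degrees, less where a joint would pass 70% of its speed; a pose out of reach is approached as far as the arm can. A call with a gripper value outside its range is refused whole. The fingers move at their own pace and stop on an object; "force" is the grip in N (left out, the last holds). Time passes only in rows, so rows that repeat a pose let the fingers close. It gives the time, the measured TCP pose, the force and the opening at its end, in the units of the state.
- env.state(): the state, without advancing time (a new reading comes with each control period).
- env.grab_frame(name): name is "scene" or "top"; returns the picture (420x560x3 uint8, red, green, blue); there is no depth.
- env.camera_params(name): a dict with "fx", "fy", "cx", "cy" (pixels), "R" (3x3) and "t" (3): a world point X has camera coordinates R X + t. Camera axes: x right, y down, z forward; pixel columns grow to the right and rows downward; lengths in mm; the calibration is good to about 2 mm. A picture is of the moment at which its call begins. camera_params takes no time and is no camera call.
- env.job_done(): hands the job in, once; it reports no verdict.
The state is a dict: "time_s": time; "qpos": joint angles; "qvel": joint speeds; "effort": joint torques, N m; "ee_pos": TCP position; "ee_rot": TCP orientation; "force": force on the tool from outside, world axes, zero at the start; "torque": the same for the moment, N m; "gripper_width": finger opening in mm.
Only numpy, scipy, OpenCV 4.12 (cv2) and the standard library are available. Lean on these libraries where they do the work, as an engineer would, in place of code of your own. Each camera call takes 0.05 s, during which the arm holds its last target. There are 200 camera calls.

TASK

Measure out the four steel grinding balls for the open jar. Press the ball dispenser's spring pedal (red lever, black tread) down to its stop and keep it down until all four balls have run into the white tray; then take the tray by its blue handle, draw it out from under the chute and bring its pouring corner, the lowered one with the lip, a little way above the mouth of the open jar without touching it. Tilt the tray well over towards that corner so that all four balls gather in it, spilling none, and finish still holding it tilted there so that they can be counted before they go in; leave the jar and the other things on the bench where they stand.

Things in the scene. Friction and masses are not known exactly. Their poses are not given: they have to be found in the camera images.
- dispenser: Fixed ball dispenser: white stand, aluminium feed channel on top. Origin: centre of its foot on the worktop. The channel (25 mm wide, in the plane y = 0) falls to -x at 0.21 rad and ends at x = -140 mm, where the balls drop out: underside 38 mm, side walls 54 mm above the worktop, overhanging the tray by some 18 mm. Its rear cover (x = +40 mm) is highest, 106 mm above the worktop.
- pedal (a joint): Spring pedal of the dispenser: red lever with black tread beside the channel, hinged at its rear 60 mm above the worktop. 0 is up (gate closed), 0.22 rad is down on its stop (gate open); it springs back when let go. Takes about 2 N at the tread to start, 7 N at the stop.
- pedal_tread (a point): Centre of the tread's top face (36 mm along the dispenser's x, 34 mm along its y), 64 mm above the worktop when up, about 39 mm at the stop; it swings nearly straight down on a 112 mm radius.
- tray: White plastic tray, loose, 112 mm (its x) by 88 mm (its y), about 0.2 kg; floor and walls 4 mm thick, walls 26 mm high, inside 104 x 80 mm. Origin under its centre, z up. A steel strap rises from the middle of both long sides and crosses 83 mm high along its y. The corner at -x, +y is the pouring corner: walls there lowered to 20 mm, a small beak-shaped lip sticks out 11 mm.
- tray_grip (a point): Centre of the blue handle grip, over the tray's centre, 79.5 mm above the tray's underside: a bar 62 mm along the tray's y, 15 mm thick along its x, 18 mm high, with 55 mm of free space below. Axes are the tray's.
- tray_corner (a point): The tray's pouring corner: where the two inside walls meet, 8 mm above the inner floor; at x = -52, y = +40, z = +12 mm in the tray. Axes are the tray's: the inside of the tray lies towards +x and -y.
- jar: Open see-through sample jar without its lid, with a blue and green label band and some yellow sample at the bottom; loose, 67 mm wide, 98 mm high, 0.1 kg; origin at the centre of its underside.
- jar_mouth (a point): Centre of the jar's open mouth at the height of its rim (98 mm above the worktop); opening about 56 mm wide.
- ball0_center (a point): Centre of a polished steel ball, 16 mm across, 17 g; starts in the dispenser's channel, first behind the gate in the row of four.
- ball1_center (a point): Centre of a polished steel ball, 16 mm across, 17 g; starts in the dispenser's channel, second in the row of four.
- ball2_center (a point): Centre of a polished steel ball, 16 mm across, 17 g; starts in the dispenser's channel, third in the row of four.
- ball3_center (a point): Centre of a polished steel ball, 16 mm across, 17 g; starts in the dispenser's channel, last in the row of four.
- amber: Bystander: brown glass bottle with black cap, 45 mm wide, 92 mm high; origin at the centre of its underside. Not to be disturbed.
- timer: Bystander: white timer standing on its foot, 64 mm wide, 60 mm high; origin at the centre of its underside. Not to be disturbed.

How it is judged (in metres and radians):
On the way:
1. the pedal is held down at its stop and all four balls are in the tray (value of joint pedal above 0.2 rad and x of ball0_center in the frame of tray_corner between 0 and 0.104 m and y of ball0_center in the frame of tray_corner between -0.08 and 0 m and z of ball0_center in the frame of tray_corner between -0.008 and 0.022 m and x of ball1_center in the frame of tray_corner between 0 and 0.104 m and y of ball1_center in the frame of tray_corner between -0.08 and 0 m and z of ball1_center in the frame of tray_corner between -0.008 and 0.022 m and x of ball2_center in the frame of tray_corner between 0 and 0.104 m and y of ball2_center in the frame of tray_corner between -0.08 and 0 m and z of ball2_center in the frame of tray_corner between -0.008 and 0.022 m and x of ball3_center in the frame of tray_corner between 0 and 0.104 m and y of ball3_center in the frame of tray_corner between -0.08 and 0 m and z of ball3_center in the frame of tray_corner between -0.008 and 0.022 m), for 0.2 s.
At the end, for the whole second after the job is handed in: Tray held, off jar and dispenser, still, tilted 0.2 to 0.8 rad, at least 0.1 rad down along each wall to the pouring corner; all four ball centres within 60 mm of the pouring corner; it within 25 mm sideways of the mouth centre and 14 to 102 mm above the rim; jar upright, moved under 30 mm (distance between each of ball0_center, ball1_center, ball2_center, ball3_center and tray_corner below 0.06 m and angle between tray's own z axis and vertical between 0.2 and 0.8 rad and angle between tray's own x axis and vertical below 1.47 rad and angle between tray's own y axis and vertical above 1.67 rad and horizontal distance between tray_corner and jar_mouth below 0.025 m and height (world z) of tray_corner between 0.112 and 0.2 m and contact force between the fingers and tray above 1 N and contact force between tray and jar below 0.2 N and contact force between tray and dispenser below 0.2 N and linear speed of tray below 0.03 m/s and angle between jar's own z axis and vertical below 0.1 rad and distance of jar from where it was at the start of the episode below 0.03 m); the arm keeps its last pose, push and grip.
It fails at once if the jar is knocked over or pushed away (distance of jar from where it was at the start of the episode above 0.04 m or angle between jar's own z axis and vertical above 0.4 rad).
It fails at once if a bystander (brown bottle, timer) is pushed from its place (distance of any of amber, timer from where it was at the start of the episode above 0.03 m).
It also fails if it takes over 64 s, if anything falls off the work surface, if the arm or the gripper's body presses on something with over 40 N, if the wrist force passes 120 N, or if a joint passes its speed limit or range.

## Working session

There is one attempt and no reset: what is moved stays moved. The work goes in short steps, Python scripts to look and compute and a tool call to move; the robot and the scene stay as the last step left them, time stands still between calls to the robot, and variables do not carry over. Pictures are saved under pics/ and viewed, on a budget of 10 in all, crops included, one or two more only if the job needs it, and the job is handed in when it is done.

Besides the shell and the picture viewer there is one more tool, called after "Emit:" as name(argument=value, ...), one argument or row to a line, values as JSON. jog_arm: Moves the arm, as the interface text tells. Its arguments: {"type":"object","properties":{"steps":{"type":"array","items":{"type":"number"}},"force":{"type":"number"}},"required":["steps"]}

```bash
mkdir -p pics; python3 - <<'E'
from workcell import env
import cv2
for n in("scene","top"):
    cv2.imwrite(f"pics/{n}0.png",env.grab_frame(n)[:,:,::-1]); p=env.camera_params(n); print(n,p)
print(env.state())
E
```

```text
scene {'fx': 537.290269775263, 'fy': 537.290269775263, 'cx': 280.52820144193436, 'cy': 207.73445788735182, 'R': array([[-0.35943238,  0.9331038 , -0.01120953],
       [ 0.73806403,  0.27691132, -0.61528986],
       [-0.57102526, -0.22942845, -0.78822125]]), 't': array([ 474.1650769 , -208.9011628 , 1218.72559303])}
top {'fx': 488.0774980406148, 'fy': 488.0774980406148, 'cx': 280.9021191916555, 'cy': 211.44683134530828, 'R': array([[-0.01494497, -0.9998246 ,  0.01128798],
       [-0.98406115,  0.01270678, -0.17737583],
       [ 0.17720128, -0.01375894, -0.98407845]]), 't': array([-327.29950889,  511.28163223,  837.30727849])}
{'time_s': 0.1, 'qpos': array([ 7.35109786e+01,  1.83488453e+01,  8.96981205e+01, -2.30409084e-03,
        7.20446655e+01, -1.14587755e+00]), 'qvel': array([ 0.0227481 , -0.17917453, -0.14328444,  0.02660763,  0.00885809,
       -0.06840869]), 'effort': array([ 1.19670303e-04, -4.13332951e+01, -2.32509023e+01,  7.28761987e-02,
        4.22633754e-02, -3.38736322e-05]), 'ee_pos': array([152.02971867, 554.07683653, 213.20444422]), 'ee_rot': array([-1.79908343e+02,  3.57855155e-04,  1.64657569e+02]), 'force': array([-0.02478712,  0.25052607, -0.06854279]), 'torque': array([-0.02156154, -0.03140442,  0.0513255 ]), 'gripper_width': 91.21205297792633}
```

View pics/scene0.png

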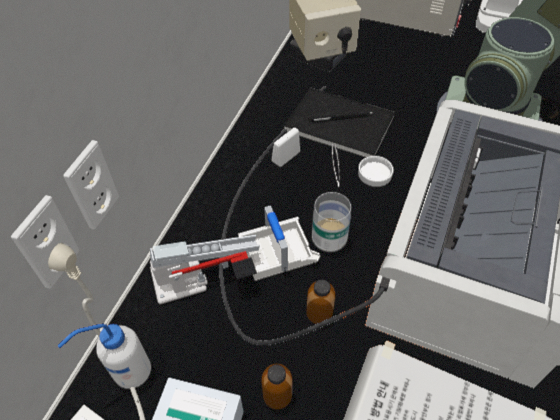

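View pics/top0.png

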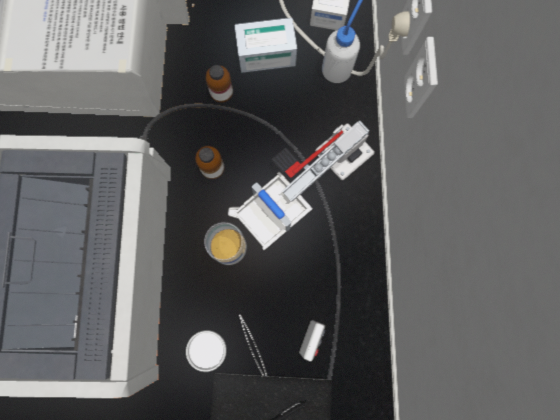

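The scene view shows the dispenser at about (210,260), the tray at (280,250) with a blue handle at (275,225), the jar at (332,222) and bottles at (320,300) and (277,385). The top view shows the tray at (270,212), the jar at (226,243), the pedal tread at (287,162) and the timer at (312,340). A big instrument stands on the robot's side. I'll enlarge both views.

```bash
python3 - <<'E'
import cv2
a=cv2.imread("pics/scene0.png")[180:330,140:360]; b=cv2.imread("pics/top0.png")[115:275,190:390]
cv2.imwrite("pics/s1.png",cv2.resize(a,None,fx=3.6,fy=3.6,interpolation=cv2.INTER_CUBIC))
cv2.imwrite("pics/t1.png",cv2.resize(b,None,fx=3.7,fy=3.7,interpolation=cv2.INTER_CUBIC))
E
```

```text
(no output)
```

View pics/s1.png

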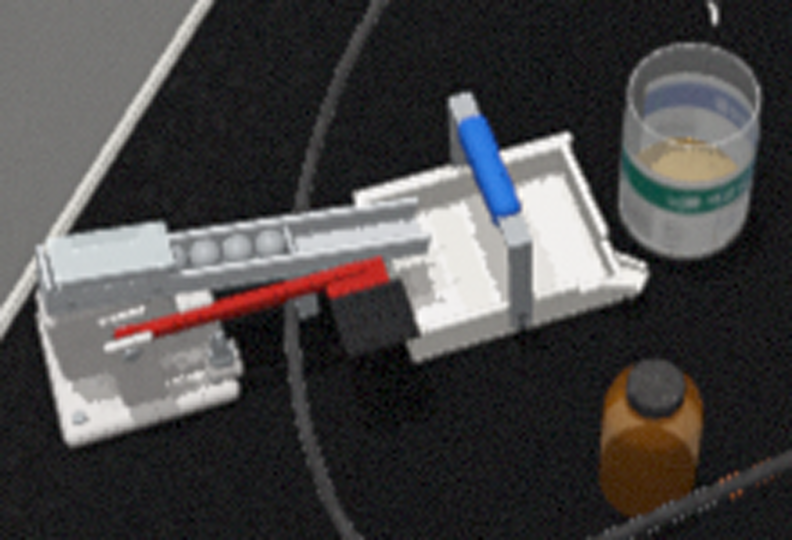

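View pics/t1.png

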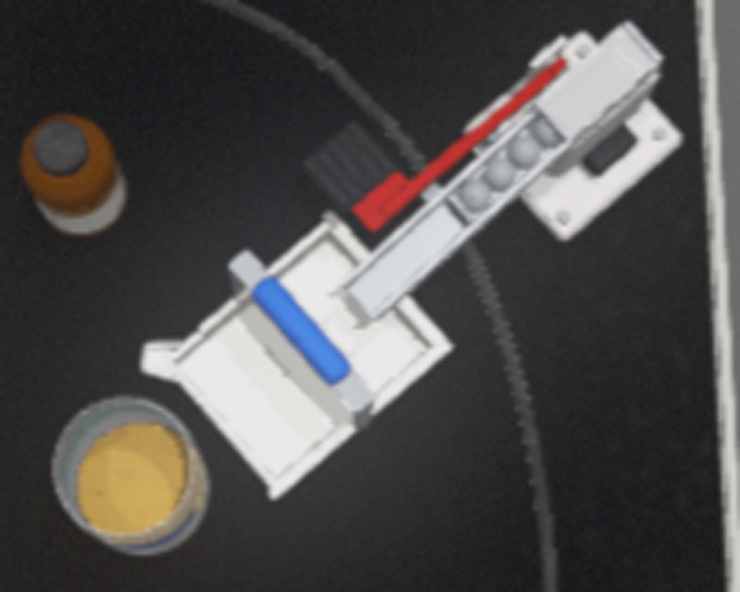

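The crops show the four balls behind the gate. In top-crop pixels the tray's beak is at (160,360), the grip ends are at (265,288) and (340,372), the tread centre is about (352,170) and the jar rim is about (128,467). In the scene crop the rim ellipse centre is (694,95) and the tread about (372,315).

```bash
cat > h.py <<'E'
from workcell import env
import numpy as np, cv2
from scipy.spatial.transform import Rotation as Ro
P={n:env.camera_params(n) for n in("scene","top")}
def ray(n,u,v):
    p=P[n]; d=p["R"].T@np.array([(u-p["cx"])/p["fx"],(v-p["cy"])/p["fy"],1]); return -p["R"].T@p["t"],d/np.linalg.norm(d)
def plane(n,u,v,z):
    c,d=ray(n,u,v); return c+d*(z-c[2])/d[2]
def tri(s,t):
    r=[ray("scene",*s),ray("top",*t)]; A=sum(np.eye(3)-np.outer(d,d) for c,d in r); b=sum((np.eye(3)-np.outer(d,d))@c for c,d in r)
    x=np.linalg.solve(A,b); return x,[np.linalg.norm(np.cross(x-c,d)) for c,d in r]
def proj(n,X):
    p=P[n]; c=p["R"]@np.asarray(X,float)+p["t"]; return np.array([p["cx"]+p["fx"]*c[0]/c[2],p["cy"]+p["fy"]*c[1]/c[2]])
E
cat > m.py <<'E'
from h import *
np.set_printoptions(precision=1,suppress=True)
S=lambda u,v:(140+u/3.6,180+v/3.6); T=lambda u,v:(190+u/3.7,115+v/3.7)
def blue(f):
    h=cv2.cvtColor(cv2.imread(f),cv2.COLOR_BGR2HSV); m=cv2.inRange(h,(105,150,110),(125,255,255))
    n,l,st,c=cv2.connectedComponentsWithStats(m); return [(st[i].tolist(),c[i]) for i in range(1,n) if st[i][4]>40],l
for f in("scene","top"):
    r,l=blue(f"pics/{f}0.png")
    for s,c in r: print(f,s,c)
for nm,a,b in [("grip end A(+y)",S(478,118),T(265,285)),("grip endB",S(510,210),T(340,374)),("rim",S(694,95),T(128,467)),("tread",S(372,315),T(352,170)),
  ("instr corner near",(395,243),(128,145))]:
    print(nm,*tri(a,b))
print("tread plane top",plane("top",*T(352,170),64),"scene",plane("scene",*S(372,312),64))
print("rim plane",plane("top",*T(128,467),98),plane("scene",*S(694,95),98))
# tray wall-top corners z=26 (20 at beak)
for nm,b,z in[("+x+y",T(330,218),26),("+x-y",T(450,347),26),("-x-y",T(273,495),26),("-x+y in",T(178,365),20),("beak",T(145,360),20)]: print(nm,plane("top",*b,z))
for nm,b,z in[("-x-y s",S(568,135),26),("+x-y s",S(355,195),26),("+x+y bottom s",S(412,362),0),("beak",S(648,272),20)]: print(nm,plane("scene",*b,z))
print("chan end",plane("top",*T(350,290),54),plane("top",*T(370,320),54), "cover end",plane("top",*T(625,25),106),plane("top",*T(660,62),106))
print("amber cap",plane("top",*T(62,148),92), "timer",plane("top",312,342,30))
E
python3 m.py
```

```text
scene [267, 212, 17, 29, 239] [275.  225.6]
scene [58, 324, 65, 25, 533] [102.7 335.2]
top [338, 28, 15, 17, 144] [345.2  36.5]
top [259, 190, 25, 28, 215] [270.9 203.7]
grip end A(+y) [ 525.7 -309.3  137.9] [np.float64(7.72185392963494), np.float64(7.7218539296347535)]
grip endB [ 499.  -325.6   22.6] [np.float64(11.379189418514661), np.float64(11.37918941851473)]
rim [ 447.9 -237.    95. ] [np.float64(0.6712148646313972), np.float64(0.6712148646314456)]
tread [ 598.3 -343.9   58.9] [np.float64(0.5537427109958339), np.float64(0.5537427109959574)]
instr corner near [ 577.8 -111.2  225.3] [np.float64(3.1706449635335523), np.float64(3.170644963533561)]
tread plane top [ 596.6 -343.2   64. ] scene [ 599.7 -343.5   64. ]
rim plane [ 447.8 -237.9   98. ] [ 450.  -235.8   98. ]
+x+y [ 582.4 -332.5   26. ]
+x-y [ 514.9 -391.9   26. ]
-x-y [ 441.5 -302.3   26. ]
-x+y in [ 508.5 -254.8   20. ]
beak [ 511.3 -238.2   20. ]
-x-y s [ 443.1 -302.3   26. ]
+x-y s [ 517.7 -391.4   26. ]
+x+y bottom s [ 584.5 -333.     0. ]
beak [ 505.4 -237.    20. ]
chan end [ 538.7 -341.5   54. ] [ 523.6 -351.    54. ] cover end [ 654.1 -472.7  106. ] [ 635.6 -488.4  106. ]
amber cap [ 600.9 -205.2   92. ] timer [ 274.9 -386.    30. ]
```

The jog commands allow only shifts and a turn about the tool's z. To tilt the tray, the tool axis itself must first be off vertical. With a tilted tool, gripping the flat tray and then turning about tool z would tilt it. First I'll raise the arm and see what an out-of-reach target does to the orientation.

Emit:
jog_arm(
  steps=[0,0,0,-5,0,0,0,0,-10,0,0,0,0,-15,0,0,0,0,-20,0,0,0,0,-25,0,0,0,0,-30,0,0,0,0,-35,0,0,0,0,-40,0,0,0,0,-45,0,0,0,0,-50,0,0,0,0,-55,0,0,0,0,-60,0],
)

```text
time_s: 1.3
ee_pos: [137.7, 502.2, 664.3]
ee_rot: [178.5, 0.0, 164.7]
force: [1.5, -0.9, 0.5]
gripper_width: 91.2
```

```bash
python3 - <<'E'
from h import *
np.set_printoptions(precision=2,suppress=True)
print(env.state())
print(tri((275,225.6),(270.9,203.7)))
for u,v in[(165,145),(160,388),(128,140),(0,140),(170,100),(165,0)]: print(u,v,plane("top",u,v,225))
E
```

```text
{'time_s': 1.3, 'qpos': array([ 73.38,  24.27,  12.27,   0.05, 141.94,  -1.25]), 'qvel': array([-0.28, -8.42, -0.03, -0.01,  8.07, -0.21]), 'effort': array([  0.  , -37.19, -17.56,   0.05,  -0.24,   0.01]), 'ee_pos': array([137.75, 502.19, 664.34]), 'ee_rot': array([178.48,   0.01, 164.66]), 'force': array([ 1.48, -0.89,  0.54]), 'torque': array([ 0., -0.,  0.]), 'gripper_width': 91.18398299197052}
(array([ 514.45, -317.88,   84.05]), [np.float64(1.282213399401107), np.float64(1.282213399401204)])
165 145 [ 576.56 -162.36  225.  ]
160 388 [ 234.38 -164.88  225.  ]
128 140 [ 584.87 -107.65  225.  ]
0 140 [586.97  80.17 225.  ]
170 100 [ 646.88 -167.94  225.  ]
165 0 [ 812.46 -155.98  225.  ]
```

Emit:
jog_arm(
  steps=[0,0,-3,-5,0,0,0,-6,-10,0,0,0,-9,-15,0,0,0,-12,-20,0,0,0,-15,-25,0,0,0,-18,-30,0,0,0,-20,-35,0,0,0,-20,-40,0,0,0,-20,-40,0,0,0,-20,-40,0],
)

```text
time_s: 2.3
ee_pos: [94.5, 344.4, 749.9]
ee_rot: [175.5, 0.1, 164.7]
force: [0.9, 0.3, 0.4]
gripper_width: 91.1
```

```bash
python3 - <<'E'
from h import *
np.set_printoptions(precision=2,suppress=True)
s=env.state();print(s["qpos"],s["qvel"],s["ee_pos"],s["ee_rot"])
E
```

```text
[ 72.78  12.77  12.31   0.08 150.38  -1.81] [-0.04 -0.4   0.2  -0.04  0.01 -0.07] [ 94.49 344.38 749.87] [175.46   0.11 164.65]
```

Emit:
jog_arm(
  steps=[0,0,-5,-2,0,0,0,-10,-4,0,0,0,-15,-6,0,0,0,-20,-8,0,0,0,-25,-10,0,0,0,-30,-12,0,0,0,-30,-12,0,0,0,-30,-12,0],
)

```text
time_s: 3.1
ee_pos: [18.0, 79.9, 754.4]
ee_rot: [173.6, 0.5, 164.6]
force: [0.1, 1.0, 0.2]
gripper_width: 90.8
```

```bash
python3 - <<'E'
from h import *
np.set_printoptions(precision=2,suppress=True)
s=env.state();print(s["qpos"],s["qvel"],s["ee_pos"],s["ee_rot"])
E
```

```text
[ 68.35 -14.06  37.19   0.44 150.42  -5.84] [ 4.68 -8.57  9.44 -1.86 -0.91  3.06] [ 17.98  79.93 754.43] [173.56   0.48 164.56]
```

Emit:
jog_arm(
  steps=[0,0,0,-5,0,0,0,0,-10,0,0,0,0,-15,0,0,0,0,-20,0,0,0,0,-25,0,0,0,0,-30,0,0,0,0,-35,0,0,0,0,-40,0,0,0,0,-40,0,0,0,0,-40,0],
)

```text
time_s: 4.1
ee_pos: [20.7, 108.2, 767.7]
ee_rot: [171.9, 0.5, 164.6]
force: [0.1, 0.4, 0.4]
gripper_width: 91.3
```

```bash
python3 - <<'E'
from h import *
np.set_printoptions(precision=2,suppress=True)
s=env.state();print(s["qpos"],s["qvel"],s["ee_pos"],s["ee_rot"])
E
```

```text
[ 74.91 -11.07  32.54  -1.16 150.4   -0.78] [ 0.96  1.3  -1.32 -0.16 -0.05  0.76] [ 20.73 108.16 767.67] [171.87   0.54 164.6 ]
```

Emit:
jog_arm(
  steps=[0,0,5,3,0,0,0,10,6,0,0,0,15,9,0,0,0,20,12,0,0,0,25,15,0,0,0,30,18,0,0,0,35,21,0,0,0,40,25,0,0,0,40,25,0,0,0,40,25,0],
)

```text
time_s: 5.1
ee_pos: [137.9, 526.8, 571.5]
ee_rot: [172.3, 0.5, 164.6]
force: [-0.1, -0.3, -1.6]
gripper_width: 91.4
```

```bash
python3 - <<'E'
from h import *
np.set_printoptions(precision=2,suppress=True)
s=env.state();print(s["qpos"],s["qvel"],s["ee_pos"],s["ee_rot"])
E
```

```text
[ 74.43  12.23  47.96  -0.55 112.14  -0.45] [-0.01 13.11 -7.2   0.13 -7.05  0.08] [137.93 526.8  571.5 ] [172.33   0.54 164.6 ]
```

Tilt obtained this way persists: roll is now 172.3, and the commanded orientation takes over what was reached. So I can build up a lean of about 14°. The lean should point along the tray's -y (azimuth about -139°), so that after gripping, a turn of about 75° tilts the tray towards the pouring corner. Next is a helper that turns world targets into tool-axis shifts.

```bash
cat >> h.py <<'E'
np.set_printoptions(precision=2,suppress=True)
def st(target=None,show=True):
    s=env.state(); R=Ro.from_euler("xyz",s["ee_rot"],degrees=True).as_matrix(); p=s["ee_pos"]
    if show:
        up=-R[:,2]; ty=R[:,1]
        print("t",s["time_s"],"q",s["qpos"],"p",p,"rot",s["ee_rot"],"F",s["force"],"w",round(s["gripper_width"],1))
        print("lean",np.degrees(np.arccos(up[2])).round(2),"az",np.degrees(np.arctan2(up[1],up[0])).round(1),"tool y az",np.degrees(np.arctan2(ty[1],ty[0])).round(1),"ty_z",ty[2].round(3),"tx_z",R[2,0].round(3))
    if target is not None: print("shift cm",R.T@(np.asarray(target,float)-p)/10)
    return s,R,p
E
python3 -c "
from h import *
st([450,90,650])"
```

```text
t 5.1 q [ 74.43  12.23  47.96  -0.55 112.14  -0.45] p [137.93 526.8  571.5 ] rot [172.33   0.54 164.6 ] F [-0.14 -0.26 -1.63] w 91.4
lean 7.69 az -109.4 tool y az 74.7 ty_z 0.134 tx_z -0.009
shift cm [-41.76 -32.53 -11.91]
```

Emit:
jog_arm(
  steps=[0,-3.5,-2.7,-1,8,0,-7,-5.4,-2,16,0,-10.5,-8.1,-3,24,0,-14,-10.8,-4,32,0,-17.5,-13.5,-5,40,0,-21,-16.2,-6,48,0,-24.5,-18.9,-7,56,0,-28,-21.6,-8,64,0,-31.5,-24.3,-9,72,0,-35,-27,-10,80,0,-38.5,-29.7,-11,88,0,-41.8,-32.5,-12,90],
)

```text
time_s: 6.3
ee_pos: [449.5, 84.3, 654.3]
ee_rot: [179.4, -8.2, 74.5]
force: [1.0, 1.0, 0.5]
gripper_width: 91.2
```

```bash
python3 -c "
from h import *
st([300,60,1000])"
```

```text
t 6.3 q [  3.66  10.94  36.19   9.71 129.22  25.6 ] p [449.47  84.26 654.29] rot [179.42  -8.15  74.49] F [0.99 1.   0.53] w 91.2
lean 8.18 az -109.6 tool y az -15.6 ty_z 0.01 tx_z 0.142
shift cm [ -1.37 -13.4  -35.26]
```

Emit:
jog_arm(
  steps=[0,0,-2,-4.5,0,0,0,-4,-9,0,0,0,-6,-13,0,0,0,-8,-18,0,0,-0.5,-10,-22,0,0,-1,-12,-27,0,0,-1,-13,-31,0,0,-1,-13,-35,0],
)

```text
time_s: 7.1
ee_pos: [317.8, 85.5, 767.5]
ee_rot: [177.2, -9.7, 74.8]
force: [-0.5, 0.5, -0.3]
gripper_width: 91.0
```

```bash
python3 -c "
from h import *
st([150,20,1000])"
```

```text
t 7.1 q [  4.75  10.29  12.28  16.6  150.39  35.19] p [317.78  85.5  767.51] rot [177.19  -9.69  74.75] F [-0.47  0.5  -0.3 ] w 91.0
lean 10.08 az -121.5 tool y az -15.7 ty_z 0.048 tx_z 0.168
shift cm [ -6.67 -13.23 -25.4 ]
```

Emit:
jog_arm(
  steps=[0,-1,-3,-4,0,0,-2,-6,-8,0,0,-3,-9,-12,0,0,-4,-12,-16,0,0,-5,-15,-20,0,0,-6,-18,-24,0],
)

```text
time_s: 7.7
ee_pos: [246.8, 115.3, 794.1]
ee_rot: [174.0, -12.4, 74.9]
force: [0.1, 0.7, 0.6]
gripper_width: 91.2
```

```bash
python3 -c "
from h import *
st([150,20,1000])"
```

```text
t 7.7 q [ 12.58   5.1   12.32  16.56 150.37  43.58] p [246.78 115.3  794.07] rot [173.99 -12.42  74.93] F [0.05 0.68 0.6 ] w 91.2
lean 13.78 az -131.1 tool y az -16.4 ty_z 0.102 tx_z 0.215
shift cm [ -7.01  -4.46 -23.23]
```

```bash
python3 -c "
from h import *
st([130,-20,960])"
```

```text
t 7.7 q [ 12.58   5.1   12.32  16.56 150.37  43.58] p [246.78 115.3  794.07] rot [173.99 -12.42  74.93] F [0.05 0.68 0.6 ] w 91.2
lean 13.78 az -131.1 tool y az -16.4 ty_z 0.102 tx_z 0.215
shift cm [-12.16  -5.66 -20.37]
```

Emit:
jog_arm(
  steps=[0,-2.4,-1.1,-4,0,0,-4.8,-2.2,-8,0,0,-7.2,-3.3,-12,0,0,-9.6,-4.4,-16,0,0,-12,-5.5,-20,0],
)

```text
time_s: 8.2
ee_pos: [225.3, 77.9, 808.5]
ee_rot: [170.6, -14.5, 75.2]
force: [-0.5, 1.0, -0.8]
gripper_width: 91.1
```

```bash
python3 -c "
from h import *
st([450,-150,700])"
```

```text
t 8.2 q [  0.03   2.17  12.32  23.54 150.38  38.04] p [225.32  77.89 808.54] rot [170.59 -14.52  75.25] F [-0.49  0.96 -0.77] w 91.1
lean 17.25 az -138.2 tool y az -17.1 ty_z 0.158 tx_z 0.251
shift cm [-18.52  26.11  10.83]
```

```bash
python3 -c "
from h import *
st([604,-342,180])"
```

```text
t 8.2 q [  0.03   2.17  12.32  23.54 150.38  38.04] p [225.32  77.89 808.54] rot [170.59 -14.52  75.25] F [-0.49  0.96 -0.77] w 91.1
lean 17.25 az -138.2 tool y az -17.1 ty_z 0.158 tx_z 0.251
shift cm [-45.73  38.    60.11]
```

Emit:
jog_arm(
  steps=[1,-2.4,2,3.2,-3,1,-4.8,4,6.3,-6,1,-7.2,6,9.5,-9,1,-9.6,8,12.7,-12,1,-12,10,15.8,-15,1,-14.4,12,19,-18,1,-16.9,14,22.2,-21,1,-19.3,16,25.3,-24,1,-21.7,18,28.5,-28,1,-24.1,20,31.6,-31,1,-26.5,22,34.8,-34,1,-28.9,24,38,-37,1,-31.3,26,41.1,-40,1,-33.7,28,44.3,-43,1,-36.1,30,47.5,-46,1,-38.5,32,50.6,-49,1,-40.9,34,53.8,-52,1,-43.3,36,57,-55,1,-45.7,38,60.1,-58,1,-45.7,38,60.1,-58],
)

```text
time_s: 10.2
ee_pos: [603.0, -342.4, 171.3]
ee_rot: [162.9, -0.6, 132.0]
force: [-0.6, 0.8, -0.1]
gripper_width: 0.3
```

```bash
python3 -c "
from h import *
st([604,-342,70])
st([604,-342,38],show=False)
cv2.imwrite('pics/s2.png',cv2.resize(env.grab_frame('scene')[150:330,120:400,::-1],None,fx=2.8,fy=2.8))"
```

```text
t 10.2 q [-38.65  29.14  80.68  18.17  68.9  -86.97] p [ 602.95 -342.36  171.26] rot [162.94  -0.58 132.01] F [-0.63  0.84 -0.12] w 0.3
lean 17.07 az -136.1 tool y az 41.8 ty_z 0.293 tx_z 0.01
shift cm [-0.15 -2.87  9.71]
shift cm [-0.18 -3.81 12.77]
```

View pics/s2.png

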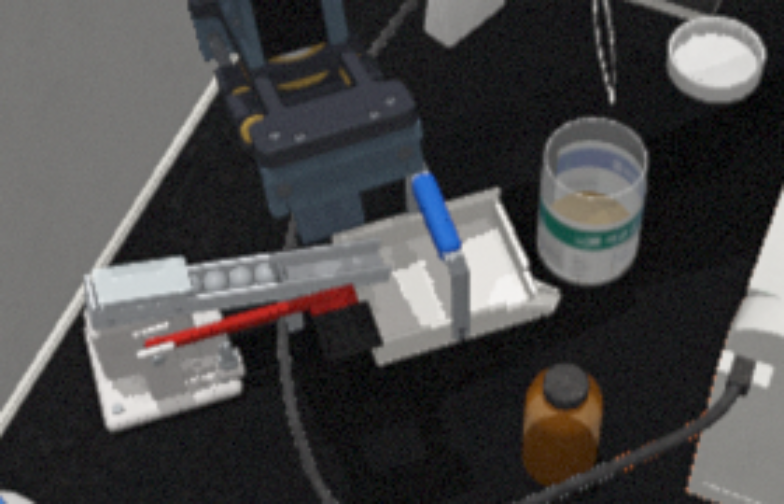

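The closed fingers hang above the tread, clear of the tray and channel. Pressing down now.

Emit:
jog_arm(
  steps=[1,0,-0.8,3,0,1,-0.1,-1.8,6,0,1,-0.1,-2.5,8.5,0,1,-0.1,-3,10,0,1,-0.1,-3.2,10.8,0,1,-0.1,-3.4,11.4,0,1,-0.1,-3.5,11.8,0,1,-0.1,-3.6,12.1,0,1,-0.1,-3.6,12.1,0],
)

```text
time_s: 11.15
ee_pos: [605.9, -341.9, 55.0]
ee_rot: [162.7, 0.1, 132.0]
force: [-1.6, 2.7, 3.8]
gripper_width: 0.3
```

```bash
python3 -c "
from h import *
st([604,-342,39])"
```

```text
t 11.15 q [-38.51  34.63  88.96  20.89  55.18 -92.38] p [ 605.89 -341.86   55.03] rot [162.71   0.15 132.02] F [-1.65  2.72  3.8 ] w 0.3
lean 17.29 az -138.5 tool y az 42.1 ty_z 0.297 tx_z -0.003
shift cm [ 0.12 -0.62  1.49]
```

Emit:
jog_arm(
  steps=[1,0,-0.1,0.3,0,1,0,-0.2,0.6,0,1,0,-0.2,0.8,0,1,0,-0.2,0.8,0],
)

```text
time_s: 11.55
ee_pos: [606.6, -342.4, 47.2]
ee_rot: [162.7, 0.3, 132.0]
force: [-2.6, 1.6, 6.3]
gripper_width: 0.8
```

```bash
python3 -c "
from h import *
st([604,-342,39])"
```

```text
t 11.55 q [-38.49  35.12  89.33  21.08  54.27 -92.75] p [ 606.55 -342.45   47.15] rot [162.74   0.25 132.01] F [-2.58  1.56  6.26] w 0.8
lean 17.26 az -138.8 tool y az 42.1 ty_z 0.297 tx_z -0.004
shift cm [ 0.21 -0.39  0.73]
```

Emit:
jog_arm(
  steps=[1,0.1,-0.1,0.3,0,1,0.1,-0.2,0.6,0,1,0.1,-0.2,0.8,0,1,0.1,-0.2,0.8,0,1,0.1,-0.2,0.8,0,1,0.1,-0.2,0.8,0,1,0.1,-0.2,0.8,0,1,0.1,-0.2,0.8,0,1,0.1,-0.2,0.8,0,1,0.1,-0.2,0.8,0,1,0.1,-0.2,0.8,0,1,0.1,-0.2,0.8,0,1,0.1,-0.2,0.8,0],
)

```text
time_s: 12.85
ee_pos: [607.1, -342.8, 43.0]
ee_rot: [162.7, 0.5, 132.0]
force: [-7.0, -0.1, 21.6]
gripper_width: 0.3
```

```bash
python3 -c "
from h import *
st()
a=cv2.resize(env.grab_frame('scene')[180:330,140:360,::-1],None,fx=2,fy=2);b=cv2.resize(env.grab_frame('top')[110:260,190:390,::-1],None,fx=2,fy=2)
cv2.imwrite('pics/st3.png',np.hstack([cv2.resize(a,(400,300)),b]))"
```

```text
t 12.85 q [-38.5   35.3   89.71  21.34  53.47 -93.14] p [ 607.12 -342.81   42.99] rot [162.67   0.54 131.99] F [-7.01 -0.12 21.6 ] w 0.3
lean 17.34 az -139.7 tool y az 42.2 ty_z 0.298 tx_z -0.009
```

View pics/st3.png

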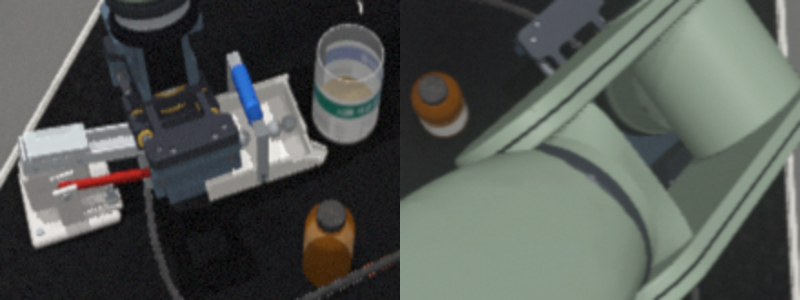

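The pedal is at its stop (21 N), and balls show in the tray at about (272,125) and (288,122). I'll hold on for another second, then rise clear to count them.

Emit:
jog_arm(
  steps=[1,0,0,0,0,1,0,0,0,0,1,0,0,0,0,1,0,0,0,0,1,0,0,0,0,1,0,0,0,0,1,0,0,0,0,1,0,0,0,0,1,0,0,0,0,1,0,0,0,0,1,0,1,-3,0,1,0,2,-7,0,1,0,3,-11,0,1,0,4,-15,0],
)

```text
time_s: 14.35
ee_pos: [600.9, -345.3, 194.5]
ee_rot: [162.8, 0.2, 132.0]
force: [0.6, -0.0, -0.1]
gripper_width: 0.5
```

```bash
python3 -c "
from h import *
st([514,-317.5,185])
cv2.imwrite('pics/s4.png',cv2.resize(env.grab_frame('scene')[180:330,140:360,::-1],None,fx=3.6,fy=3.6,interpolation=cv2.INTER_CUBIC))"
```

```text
t 14.35 q [-38.97  27.91  79.41  18.02  70.61 -86.7 ] p [ 600.91 -345.26  194.51] rot [162.78   0.2  131.98] F [ 0.61 -0.03 -0.13] w 0.5
lean 17.22 az -138.7 tool y az 42.0 ty_z 0.296 tx_z -0.004
shift cm [ 7.88 -4.67 -0.48]
```

View pics/s4.png

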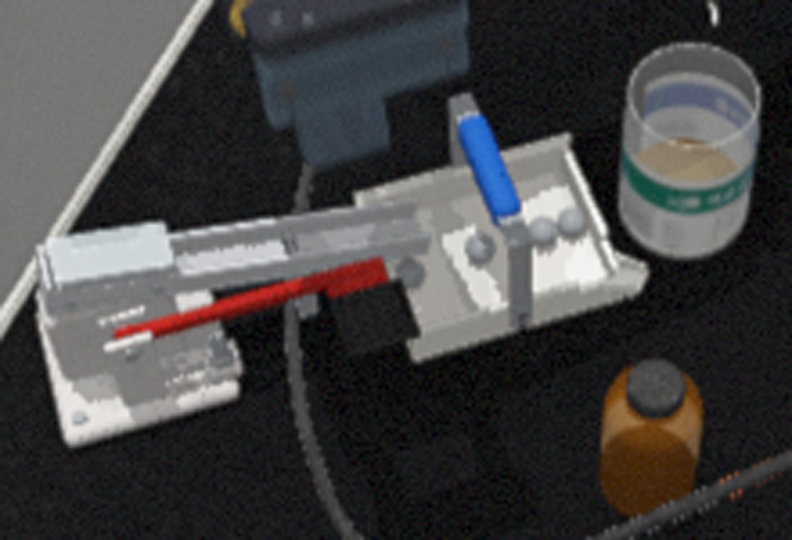

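All four balls lie in the tray, at crop (572,222), (540,232), (480,250) and (410,270). The channel is empty and the tray hasn't moved. Next I turn 90°, half open the fingers to clear the channel end, and hover over the handle.

```bash
python3 -c "
from h import *
st([500,-329.6,141])"
```

```text
t 14.4 q [-38.99  27.54  78.81  18.08  70.76 -86.66] p [ 603.87 -347.53  203.28] rot [162.58   1.   131.95] F [ 1.63 -1.45  4.64] w 0.5
lean 17.45 az -141.2 tool y az 42.3 ty_z 0.299 tx_z -0.017
shift cm [ 8.38 -8.05  3.85]
```

Emit:
jog_arm(
  steps=[0.55,1.5,0,-1,8.5,0.55,3,0,-1,17,0.55,4.5,-1,-1,25,0.55,6,-2.5,0,33,0.55,7,-4,0,41,0.55,8,-5,1,49,0.55,8.4,-6,2,57,0.55,8.4,-7,2,65,0.55,8.4,-8,3,73,0.55,8.4,-8,3,81,0.55,8.4,-8,3,89,0.55,8.4,-8,3,91,0.55,8.4,-8,3,91],
)

```text
time_s: 15.7
ee_pos: [494.7, -328.1, 140.2]
ee_rot: [-179.9, -17.2, 41.0]
force: [-0.8, 0.0, -0.6]
gripper_width: 40.6
```

```bash
python3 -c "
from h import *
st([517.7,-314,64])"
```

```text
t 15.7 q [-44.29  22.34  97.09  19.78  60.74  -5.09] p [ 494.67 -328.1   140.18] rot [-179.88  -17.22   41.01] F [-0.82  0.04 -0.59] w 40.6
lean 17.22 az -138.6 tool y az -49.0 ty_z -0.002 tx_z 0.296
shift cm [0.29 0.46 8.06]
```

Everything lines up: tool y is level at azimuth -49°, and the lean is 17.2° at -138.6°. Lowering and closing.

Emit:
jog_arm(
  force=30,
  steps=[0.55,0.3,0.5,2.5,0,0.55,0.3,0.5,5,0,0.55,0.3,0.5,7,0,0.55,0.3,0.5,8,0,0.55,0.3,0.5,8,0,0.55,0.3,0.5,8,0,0.55,0.3,0.5,8,0],
)

```text
time_s: 16.4
ee_pos: [518.1, -314.4, 65.9]
ee_rot: [-179.9, -17.3, 41.0]
force: [-0.8, 0.5, -0.4]
gripper_width: 40.9
```

```bash
python3 -c "
from h import *
st([517.7,-314,64])
cv2.imwrite('pics/s5.png',cv2.resize(env.grab_frame('scene')[170:300,200:360,::-1],None,fx=4,fy=4,interpolation=cv2.INTER_CUBIC))"
```

```text
t 16.4 q [-41.74  27.45 101.    22.09  51.52  -6.63] p [ 518.08 -314.36   65.91] rot [-179.94  -17.26   41.04] F [-0.81  0.48 -0.36] w 40.9
lean 17.26 az -138.8 tool y az -48.9 ty_z -0.001 tx_z 0.297
shift cm [-0.06 -0.05  0.18]
```

View pics/s5.png

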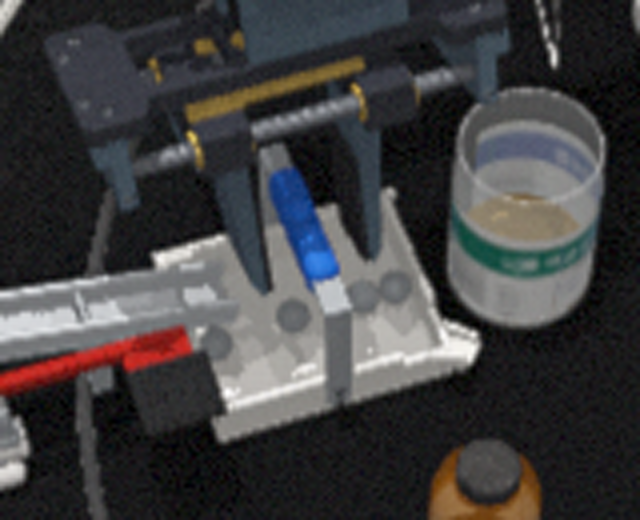

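The fingers straddle the blue bar evenly, and all four balls are in the tray. Closing.

Emit:
jog_arm(
  force=35,
  steps=[0.7,0,0,0.1,0,0.8,0,0,0.1,0,0.9,0,0,0.1,0,1,0,0,0.1,0,1,0,0,0.1,0,1,0,0,0.1,0,1,0,0,0.1,0,1,0,0,0.1,0],
)

```text
time_s: 17.25
ee_pos: [518.0, -313.6, 63.9]
ee_rot: [-179.8, -17.2, 41.0]
force: [0.1, -0.3, 2.5]
gripper_width: 14.4
```

```bash
python3 -c "
from h import *
s,R,p=st()
ty=np.array([.757,.653,0]);tx=np.array([.653,-.757,0])
for k in (5*np.array([0,0,1]), -8*tx-30*ty+5*np.array([0,0,1]), -8*tx-65*ty+6*np.array([0,0,1])): st(p+k,show=False)
"
```

```text
t 17.25 q [-41.69  27.58 101.11  22.14  51.39  -6.65] p [ 517.96 -313.57   63.95] rot [-179.83  -17.24   41.  ] F [ 0.07 -0.3   2.53] w 14.4
lean 17.25 az -138.4 tool y az -48.9 ty_z -0.003 tx_z 0.296
shift cm [ 0.15 -0.   -0.48]
shift cm [-2.71 -0.82 -1.36]
shift cm [-6.03 -0.83 -2.5 ]
```

Gripped, 14.4 mm wide. Now I lift 5 mm, slide sideways along the tray's -y out from under the chute (away from the jar too), then lift.

Emit:
jog_arm(
  steps=[1,0.1,0,-0.2,0,1,0.2,0,-0.5,0,1,0.2,-0.1,-0.5,0,1,-0.2,-0.2,-0.6,0,1,-0.8,-0.4,-0.8,0,1,-1.6,-0.6,-1,0,1,-2.6,-0.8,-1.3,0,1,-3.6,-0.8,-1.7,0,1,-4.6,-0.8,-2,0,1,-5.4,-0.8,-2.3,0,1,-6,-0.8,-2.5,0,1,-6,-0.8,-2.5,0,1,-6,-0.8,-2.5,0],
)

```text
time_s: 18.55
ee_pos: [463.7, -349.8, 69.9]
ee_rot: [-179.8, -17.3, 41.0]
force: [0.3, -0.4, -2.9]
gripper_width: 14.8
```

```bash
python3 -c "
from h import *
s,R,p=st()
st(p+[0,0,110],show=False)
cv2.imwrite('pics/s6.png',cv2.resize(env.grab_frame('scene')[160:320,140:360,::-1],None,fx=3.5,fy=3.5,interpolation=cv2.INTER_CUBIC))"
```

```text
t 18.55 q [-48.06  26.15 102.69  21.76  53.16 -12.52] p [ 463.7  -349.85   69.86] rot [-179.77  -17.26   40.98] F [ 0.28 -0.42 -2.89] w 14.8
lean 17.26 az -138.3 tool y az -49.0 ty_z -0.004 tx_z 0.297
shift cm [  3.26  -0.04 -10.5 ]
```

View pics/s6.png

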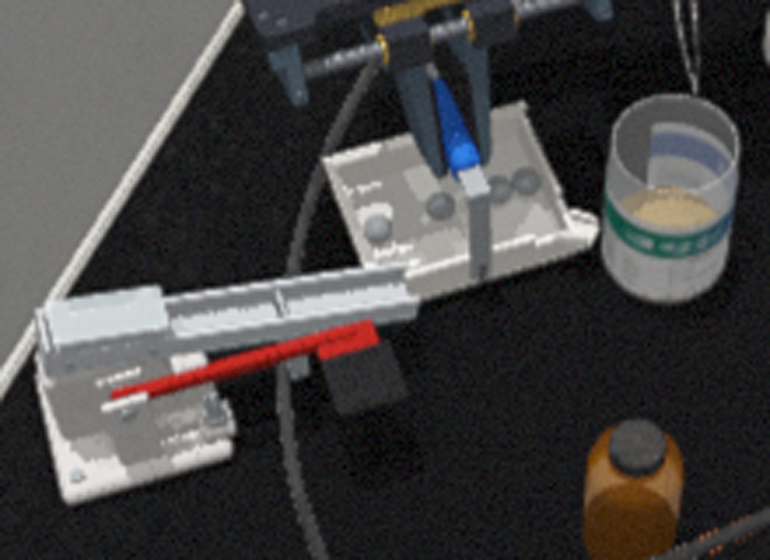

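The tray is out and level with four balls in it, well clear of the chute and jar. Now I'll work out the final pose for a few turn angles.

```bash
cat > f.py <<'E'
from h import *
Rt0=Ro.from_euler("z",-49.2,degrees=True).as_matrix()
Rg=Ro.from_euler("xyz",[-179.83,-17.24,41.0],degrees=True).as_matrix(); pg=np.array([517.96,-313.57,63.95])
Rrel=Rg.T@Rt0; trel=Rg.T@(np.array([513.6,-317.3,0])-pg)
C=np.array([-52,40,12.]); J=np.array([448.8,-237,0])
def tray(R,p): Rt=R@Rrel; return Rt,p+R@trel
E
python3 - <<'E'
from f import *
s,R,p=st()
print("corner now",(lambda a:a[1]+a[0]@C)(tray(R,p)))
for t in(-60,-70,-80,-90):
    R2=R@Ro.from_euler("z",t,degrees=True).as_matrix(); Rt,_=tray(R2,p)
    tgt=J+[0,0,140]; p2=tgt-Rt@C-R2@trel; o=p2+R2@trel
    w=np.array([o+Rt@[x,y,z] for x in(-56,56) for y in(-44,44) for z in(0,26)])
    print(t,"u",Rt[2],"tilt",np.arccos(Rt[2,2]),"p2",p2,"shift",R.T@(p2-p)/10,"ymax",w[:,1].max(),"zmin",w[:,2].min())
E
```

```text
t 18.6 q [-48.03  26.14 102.69  21.76  53.15 -12.52] p [ 463.87 -349.69   69.9 ] rot [-179.78  -17.26   41.  ] F [ 0.31  0.19 -2.68] w 14.7
lean 17.26 az -138.3 tool y az -48.9 ty_z -0.004 tx_z 0.297
corner now [ 455.77 -287.88   18.  ]
-60 u [ 0.26 -0.14  0.96] tilt 0.2969007999283095 p2 [ 488.45 -257.18  207.82] shift [ 11.66  -5.41 -10.8 ] ymax -214.2501526269857 zmin 126.94260153922602
-70 u [ 0.28 -0.18  0.94] tilt 0.34113554082878544 p2 [ 488.67 -247.88  209.8 ] shift [ 12.32  -6.1  -10.8 ] ymax -196.73645181454611 zmin 126.84112834308672
-80 u [ 0.3  -0.23  0.93] tilt 0.38290738190455365 p2 [ 487.27 -238.6   211.39] shift [ 12.84  -6.89 -10.8 ] ymax -180.5218609506412 zmin 126.77206330774621
-90 u [ 0.3  -0.28  0.91] tilt 0.421886536298938 p2 [ 484.3  -229.63  212.56] shift [ 13.23  -7.76 -10.8 ] ymax -166.0990521736917 zmin 126.73750493935472
```

Emit:
jog_arm(
  steps=[1,0.3,0,-0.8,0,1,0.7,0,-2.2,0,1,1.2,0,-4,0,1,1.8,0,-5.9,0,1,2.4,0,-7.8,0,1,3,0,-9.7,0,1,3.5,0,-11.4,0,1,3.9,0,-12.6,0,1,4.2,0,-13.4,0,1,4.2,0,-13.6,0,1,4.2,0,-13.6,0,1,4.2,0,-13.6,0],
)

```text
time_s: 19.8
ee_pos: [463.6, -350.0, 211.3]
ee_rot: [-179.7, -17.2, 41.0]
force: [-0.0, 0.4, -2.9]
gripper_width: 14.9
```

```bash
cat > g.py <<'E'
from f import *
import sys
s,R,p=st(); t=float(sys.argv[1])
Rt,o=tray(R,p); c=o+Rt@C
print("corner",c,"off jar",c-J,"u",Rt[2])
R2=R@Ro.from_euler("z",t,degrees=True).as_matrix(); Rt,_=tray(R2,p)
p2=J+[0,0,140]-Rt@C-R2@trel; print("shift",R.T@(p2-p)/10)
E
python3 g.py -70
```

```text
t 19.8 q [-48.07  18.58  91.89  18.32  70.53  -5.39] p [ 463.55 -349.99  211.27] rot [-179.67  -17.23   40.97] F [-0.04  0.43 -2.88] w 14.9
lean 17.24 az -137.9 tool y az -48.9 ty_z -0.005 tx_z 0.296
corner [ 455.38 -288.12  159.46] off jar [  6.58 -51.12 159.46] u [-0. -0.  1.]
shift [ 8.16 -6.03  2.73]
```

Emit:
jog_arm(
  steps=[1,0.2,-0.1,0,-2,1,0.5,-0.3,0.1,-5,1,1,-0.6,0.3,-9,1,1.5,-1,0.4,-13,1,2,-1.4,0.6,-17,1,2.5,-1.8,0.8,-21,1,3,-2.1,1,-25,1,3.4,-2.5,1.1,-29,1,3.9,-2.8,1.3,-33,1,4.3,-3.2,1.4,-37,1,4.8,-3.5,1.6,-41,1,5.3,-3.9,1.7,-45,1,5.7,-4.2,1.9,-49,1,6.2,-4.6,2.1,-53,1,6.7,-4.9,2.2,-57,1,7.1,-5.3,2.4,-61,1,7.6,-5.6,2.5,-65,1,8,-5.9,2.7,-68,1,8.2,-6,2.7,-70,1,8.2,-6,2.7,-70],
)

```text
time_s: 21.8
ee_pos: [489.2, -247.9, 210.1]
ee_rot: [163.9, -6.1, 111.9]
force: [0.3, -0.5, -3.4]
gripper_width: 14.9
```

```bash
python3 g.py 0; python3 -c "
from h import *
a=env.grab_frame('scene')[140:320,220:400,::-1];b=env.grab_frame('top')[120:300,160:340,::-1]
cv2.imwrite('pics/f7.png',cv2.resize(np.hstack([a,b]),None,fx=2.2,fy=2.2,interpolation=cv2.INTER_CUBIC))"
```

```text
t 21.8 q [-38.39  14.23  98.32  18.69  65.7  -66.91] p [ 489.25 -247.85  210.14] rot [163.86  -6.11 111.9 ] F [ 0.3  -0.51 -3.38] w 14.9
lean 17.23 az -137.9 tool y az 20.1 ty_z 0.276 tx_z 0.106
corner [ 449.26 -236.92  140.42] off jar [  0.46   0.08 140.42] u [ 0.28 -0.18  0.94]
shift [ 0.01 -0.06  0.03]
```

View pics/f7.png

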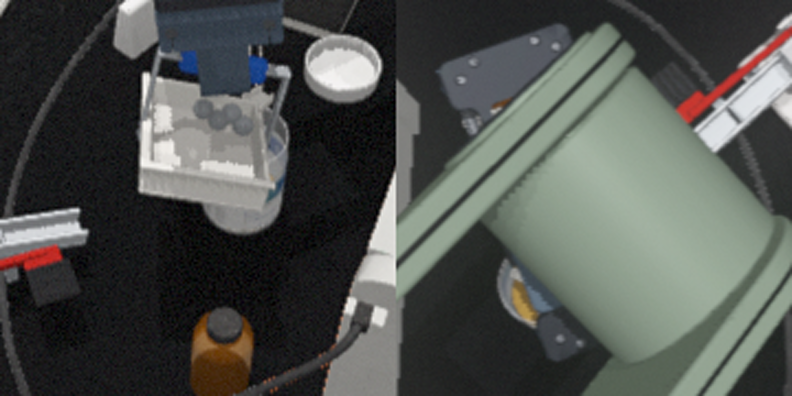

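The picture shows four balls at crop (204,108), (218,118), (232,112) and (243,124). I'll project the expected tray corners to check where they stand.

```bash
python3 - <<'E'
from f import *
s,R,p=st(show=False); Rt,o=tray(R,p)
f=lambda X:((proj("scene",o+Rt@np.array(X,float))-[220,140])*2.2).round(0)
for n,X in dict(corner=C,mxmy=[-56,-44,26],pxmy=[56,-44,26],pxpy=[56,44,26],mxpy=[-56,44,20],beak=[-61,49,20],grip=[0,0,79.5]).items(): print(n,f(X))
print("rim",(proj("scene",J+[0,0,98])-[220,140])*2.2)
# balls on plane z=12 of tray
n=Rt[:,2]; q=o+12*n
for u,v in[(204,108),(218,118),(232,112),(243,124)]:
    c,d=ray("scene",220+u/2.2,140+v/2.2); X=c+d*((q-c)@n)/(d@n); L=Rt.T@(X-o); print(L,np.linalg.norm(L-C))
E
```

```text
corner [250. 111.]
mxmy [146.  74.]
pxmy [144. 162.]
pxpy [270. 183.]
mxpy [257. 100.]
beak [263.  97.]
grip [222.  64.]
rim [247.15 144.51]
[-44.71   3.69  12.  ] 37.03413165794212
[-34.3   14.19  12.  ] 31.28935500579861
[-45.72  25.51  12.  ] 15.790355639202076
[-31.89  33.36  12.  ] 21.174584912356554
```

The projection matches the picture, and all four balls are within 37 mm of the pouring corner, which is centred over the jar. I'll let it settle, then hand in.

Emit:
jog_arm(
  steps=[1,0,0,0,0,1,0,0,0,0,1,0,0,0,0,1,0,0,0,0,1,0,0,0,0],
)

```text
time_s: 22.4
ee_pos: [489.6, -248.5, 210.9]
ee_rot: [163.8, -6.0, 111.9]
force: [0.2, -0.4, -3.0]
gripper_width: 15.1
```

```bash
python3 g.py 0; python3 -c "
from h import *
print(env.state()['qvel']); env.job_done()"
```

```text
t 22.4 q [-38.42  14.2   98.25  18.69  65.7  -66.91] p [ 489.58 -248.46  210.95] rot [163.81  -6.01 111.88] F [ 0.23 -0.38 -2.99] w 15.1
lean 17.24 az -138.3 tool y az 20.1 ty_z 0.277 tx_z 0.105
corner [ 449.71 -237.59  141.15] off jar [  0.91  -0.59 141.15] u [ 0.28 -0.18  0.94]
shift [ 0.08 -0.09  0.1 ]
[-0.01  0.03 -0.11  0.02 -0.02 -0.01]
the job is handed in; nothing more can be done
```

I handed the job in at 22.4 s with the tray held tilted over the open jar and all four balls gathered in its pouring corner. No verdict is reported back.

**What I did:**
- **Tool lean:** The jog commands cannot tilt the tool directly. I drove the arm to its reach limits over the base until the tool leaned 17°.
- **Pedal:** I pressed it with closed fingers to its stop, about 21 N, and held it there for over a second. A picture just after release showed four balls in the tray and an empty channel.
- **Tray:** I gripped the blue handle, slid the tray sideways out from under the chute and lifted it. Turning it 70° about the leaning tool axis then tilted it towards the pouring corner.

**Last checks:**
- **Position:** The pouring corner works out to about 1 mm sideways of the mouth centre and 43 mm above the rim. This comes from the arm pose and my grasp estimate, so it may be off by a few millimetres.
- **Tilt:** It is about 0.34 rad, falling about 0.28 rad along one wall and 0.18 rad along the other.
- **Balls:** All four measured 16–37 mm from the corner in the scene picture.
- **Hold:** The arm was still, the tray was held at 15.1 mm finger opening, and the force reading was about 3 N, the weight of tray and balls. That gave no sign of the tray touching anything.

**Not verified:**
- I had no reading of the pedal's angle; I judged it to be on its stop from the force and height.
- The arm blocked the top view at the end. I judged the jar and brown bottle undisturbed from the scene view only. The timer was not measured again, but nothing went near it.

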